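Clamp the specimen block and hold the mirror so the camera sees its rear dot

ROBOT

A 6-joint arm with a two-finger parallel gripper is mounted at the origin on a cart in front of the work surface, level with it; the furniture and walls round the work are solid. World frame = base frame: x ahead of the robot, y to its left, z up, the work surface at z = 0. Lengths are in m, angles in rad, forces in N, time in s.
With the tool pointing down it reaches from about 0.35 to 0.775 m from the base axis. Payload 7.3 kg.
Tool frame: the origin (TCP) lies at the very end of the fingers, on their centre line; the grasp point (between the pads) lies 19 mm behind it (pinch_z is the distance from the TCP to the grasp point, in m); z points along the fingers, y is the line along which they close (so a half turn about z gives the same grasp; the last joint's range is limited). The gripper opens to 92 mm and grips with 3 to 60 N. Pads are 19 mm wide; open, the fingers measure 130 mm over their backs; the gripper's body (75 mm by 190 mm) begins 47 mm behind the grasp point.
Start: joints at [1.201, 0.342, 1.524, -0, 1.275, -0.146], TCP at [0.116, 0.512, 0.227] pointing down, gripper open.
Joint ranges: [-2.53, 2.53], [-0.77, 2.02], [0.04, 2.7], [-1, 4.14], [0.28, 2.66], [-3.11, 3.11]. Speed limits (rad/s): [2.57, 2.57, 3.14, 3.14, 3.14, 3.14].

INTERFACE

Orientations are given as [roll, pitch, yaw] about the fixed x, y, z axes, in that order (R = Rz(yaw) Ry(pitch) Rx(roll)).
In Python, from cell import * gives the robot as it stands.
- The arm moves only by the tool arm_command, never from a script. Its arguments are lists of equal length, an entry for each row: "fingers": the gripper command: -1 is fully open, 1 is shut, values between are in proportion; "travel": the shift along the tool's x, y, z in m, a list of three; "dr": the turn, a rotation vector about the tool's x, y, z in degrees, a list of three. In form: {"fingers": [fingers, ...], "travel": [[x, y, z], ...], "dr": [[wx, wy, wz], ...]}. A call has 1 to 8 rows; each row is the pose to reach, as a shift and turn from the pose commanded when the call began, along the tool's axes at that moment; what a row does not reach only later rows make up. A row lasts 1/12 s, in which the tool goes at most 41.7 mm and 7.16 degrees, less where a joint would pass 70% of its speed; a pose out of reach is approached as far as the arm can. A call with a gripper value outside its range is refused whole. The fingers move at their own pace and stop on an object; "squeeze" is the grip in N (left out, the last holds). Time passes only in rows, so rows that repeat a pose let the fingers close. It gives the time, the measured TCP pose, the force, the opening and the grip force at its end, in the units of the state.
- observe(): the state, without advancing time (a new reading comes with each control period).
- read_camera(name): name is "scene" or "top" or "wrist"; returns a dict with "color" (400x640x3 uint8, blue, green, red), "z_map" (400x640 float32, m along the optical axis (not along the pixel's ray), 0 where there is no reading), "fx", "fy", "cx", "cy" (pixels), "R" (3x3) and "t" (3): a world point X has camera coordinates R X + t. Camera axes: x right, y down, z forward; pixel columns grow to the right and rows downward; lengths in m; the calibration is good to about 2 mm. A picture is of the moment at which its call begins.
- hand_in(): hands the job in; it is judged then, once.
The state is a dict: "time": time; "qpos": joint angles; "qvel": joint speeds; "joint_efforts": joint torques, N m; "tool_pos": TCP position; "tool_rot": TCP orientation; "contact_force": force on the tool from outside, world axes, zero at the start; "torque": the same for the moment, N m; "opening": finger opening in m; "grip_force": force on a finger pad.
Only numpy, scipy, OpenCV 4.12 (cv2) and the standard library are available. Lean on these libraries where they do the work, as an engineer would, in place of code of your own. Each camera call takes 0.05 s, during which the arm holds its last target. There are 200 camera calls.

TASK

Wind the vise's crank until the moving jaw is tight on the specimen block, so that it sits square against the fixed jaw, and let go of the crank. Then take the spring-return mirror by its red knob, turn it until the bench camera sees the block's green orientation dot in the middle of the mirror, and finish still holding the knob at that angle. Keep off the mirror's glass and leave the other things on the table where they are.

Things in the scene. Friction and masses are not known exactly. Their poses are not given: they have to be found in the camera images.
- fixture: Inspection fixture, screwed down: black breadboard 275 x 200 x 12 mm (x -125..150, y -100..100 mm) with a blue vise in its middle, a bench camera on a post at its far left, a tilting mirror on a post at its near left. Origin at table level under the seat of the clamped block. x away from the robot to the camera end, y left from moving to fixed jaw, z up. Coordinates below are in this frame.
- seat (a point): Middle of the vise bed, x = 0, y = 0, z = 46 mm in the fixture frame: where a block clamped in the middle of the jaws has its underside's centre. Fixed jaw's face at y = +15 mm; jaws 60 mm wide along x, tops at z = 84 mm. Screw and crank axis: along y at x = 0, z = 64 mm.
- block: Specimen block, loose on the vise bed between the open jaws: grey lower half, amber resin top, 24 (x) x 30 (y, clamped width) x 72 mm high, 80 g. Origin at the centre of its underside, axes like the fixture's when square in the jaws. Starts up to 15 mm off the middle along x, turned by up to 0.05 rad, 1 to 8 mm short of the moving jaw.
- dot (a point): Centre of the green orientation dot, 13 mm across, on the block's face towards the robot (-x), 55 mm above its underside: about z = 101 mm in the vise. The camera is on the other side and can see it only in the mirror.
- vise_jaw: Moving jaw of the vise (blue, steel face plate), right of the block; slides along the fixture's y, 6 mm per turn of the crank. Origin at table level under its face.
- crank (a joint): Angle of the vise's crank, rad. Growing = clockwise seen from the crank's end (looking along +y) = jaw moves towards the block. 0 = handle straight up, pi/2 = handle towards +x. Starts at -1.2 to 3.5; the jaw meets the seated block at about 8.4. It turns against 0.10 N m of dry friction (3.5 N at the handle), which keeps it where left, also under load.
- crank_handle (a point): Middle of the crank's handle: a freely revolving black sleeve, 14 mm diameter, 39 mm long, parallel to the fixture's y, sticking out to the right of the crank arm. It circles with radius 30 mm: x = 30 sin(crank), y = -138, z = 64 + 30 cos(crank) mm. The crank arm lies 18 to 28 mm from this point towards +y; nothing stands on the other side.
- mirror: Mirror head with lever, turning about an upright pivot. Origin at the centre of the glass face, on the pivot; x = mirror normal, z up. Parked at its stop the normal points 35 degrees counter-clockwise (from above) of the fixture's +x; it turns clockwise from there by up to 1.6 rad. A spring drives it back: 0.04 N m parked, 0.10 N m per rad more (about 2.5 N at the knob).
- mirror_axis (a point): The mirror's pivot axis at the height of the glass centre: x = -85, y = 60, z = 101 mm in the fixture frame. The glass is 46 x 46 mm in a 54 mm black frame whose top is at z = 128 mm; the lever above it lies at z = 130 to 135 mm.
- mirror_knob (a point): Point on the axis of the red upright knob at the end of the mirror's lever: knob 14 mm diameter, 30 mm high (z = 136 to 166 mm), this point at z = 151 mm. It is 55 mm from the pivot, in the direction of the mirror's normal plus 90 degrees counter-clockwise from above, and circles clear of all else.
- lens (a point): Centre of the bench camera's front lens: x = 86, y = 60, z = 101 mm in the fixture frame. The camera looks along -x straight at the mirror's centre; camera and post end at z = 121 mm.
- sight_line (a point): The camera's line of sight after the mirror (no solid thing): origin at the mirror's centre, x axis = where the camera looks by way of the mirror (70 degrees when parked, counter-clockwise from the fixture's +x, and turning twice as far as the mirror), z up. The camera sees the dot in the middle of the mirror when the dot lies on this x axis.
- petri_dish_1: white petri dish, 56 mm diameter, 15 mm high, on the left; bystander
- tally_counter: round hand tally counter, 52 x 53 x 22 mm, near the front edge; bystander
- marker_black: black marker pen, 133 mm long, lying on the left; bystander
- tweezers: steel tweezers, 121 mm long, lying flat between fixture and microscope; bystander
- coverglass_box: small blue box with a clear lid, 36 x 36 x 18 mm, in front of the microscope; bystander
Mind the look-alikes: they are no part of the job. Of the things like the block, leave any that is black, purple or turquoise; of the rest the smaller one is meant.

How it is judged:
On the way, in this order (a step that is already met when the one before it is completed fails the run):
1. the vise jaw is wound tight on the block and the crank has been let go (contact force between vise_jaw and block above 15 N and distance between the grasp point and crank_handle above 0.06 m and angle between the x axis of block and the x axis of fixture, either way round below 0.06 rad and z of block in the frame of fixture between 0.043 and 0.05 m), for 0.2 s.
2. the mirror is held by its lever so that the camera sees the dot in it (y of dot in the frame of sight_line between -0.01 and 0.01 m and x of dot in the frame of sight_line above 0.03 m and contact force between the fingers and mirror above 0.4 N), for 0.3 s.
At the end, for the whole second after the job is handed in: Fingers on the mirror's lever (over 0.4 N), mirror at rest, the camera's line of sight reflected at the mirror's centre passes the dot's centre within 10 mm sideways; block still clamped (jaw force over 10 N), on the vise bed, square to the fixed jaw within 0.06 rad (all of step 2 and angle between the x axis of block and the x axis of fixture, either way round below 0.06 rad and z of block in the frame of fixture between 0.043 and 0.05 m and contact force between vise_jaw and block above 10 N and angular speed of mirror below 0.05 rad/s); the arm keeps its last pose, push and grip.
It fails at once if the robot touches the mirror's glass (contact force between any of the fingers, the arm and mirror_c0 above 0.5 N).
It fails at once if the block is tipped or pulled out of the vise (angle between block's own z axis and vertical above 0.35 rad or z of block in the frame of fixture above 0.06 m).
It fails at once if a bystander is shoved by more than 25 mm (distance of any of petri_dish_1, tally_counter, marker_black, tweezers, coverglass_box from where it was at the start of the episode above 0.025 m).
It also fails if it takes over 61 s, if anything falls off the work surface, if the arm or the gripper's body presses on something with over 40 N, if the wrist force passes 120 N, or if a joint passes its speed limit or range.

## Working session

There is one attempt and no reset: what is moved stays moved. The work goes in short steps, Python scripts to look and compute and a tool call to move; the robot and the scene stay as the last step left them, time stands still between calls to the robot, and variables do not carry over. Pictures are saved under pics/ and viewed, at most 10 in all, crops included, and the job is handed in when it is done.

Besides the shell and the picture viewer there is one more tool, called after "Request:" as name(argument=value, ...) on one line, values as JSON. arm_command: Moves the arm, as the interface text tells. Its arguments: {"type":"object","properties":{"fingers":{"type":"array","items":{"type":"number"}},"travel":{"type":"array","items":{"type":"array","items":{"type":"number"}}},"dr":{"type":"array","items":{"type":"array","items":{"type":"number"}}},"squeeze":{"type":"number"}},"required":["fingers","travel","dr"]}

```bash
mkdir -p pics; ls
python3 - <<'E'
from cell import *
import cv2,numpy as np
s=observe();print({k:np.round(v,3) for k,v in s.items()})
for n in("scene","top"):
    c=read_camera(n);cv2.imwrite(f"pics/{n}0.png",c["color"]);np.savez(f"{n}0.npz",**c);print(n,c["fx"],c["cx"],c["cy"],np.round(c["R"],3).tolist(),np.round(c["t"],3))
E
```

```text
pics
{'time': np.float64(0.0), 'qpos': array([ 1.201,  0.343,  1.525,  0.   ,  1.275, -0.146]), 'qvel': array([-0.002, -0.   ,  0.001, -0.   , -0.001,  0.002]), 'joint_efforts': array([ -0.   , -43.122, -24.423,   0.072,   0.056,  -0.   ]), 'tool_pos': array([0.116, 0.512, 0.226]), 'tool_rot': array([-3.14 , -0.   ,  2.918]), 'contact_force': array([ 0.358, -0.937,  0.442]), 'torque': array([-0.032,  0.005, -0.006]), 'grip_force': np.float64(0.0), 'opening': np.float64(0.092)}
scene 411.1349586045057 319.97902779990596 201.95397518906628 [[0.845, -0.534, 0.014], [-0.286, -0.475, -0.832], [0.451, 0.699, -0.554]] [-0.368  0.333  0.602]
top 374.2832875647845 329.62390526718076 192.79391615615086 [[-0.009, -1.0, 0.019], [-0.995, 0.007, -0.099], [0.099, -0.02, -0.995]] [0.17  0.564 0.925]
```

View pics/scene0.png

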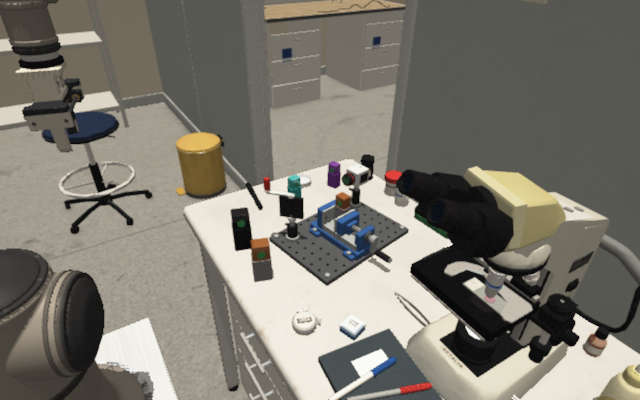

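View pics/top0.png

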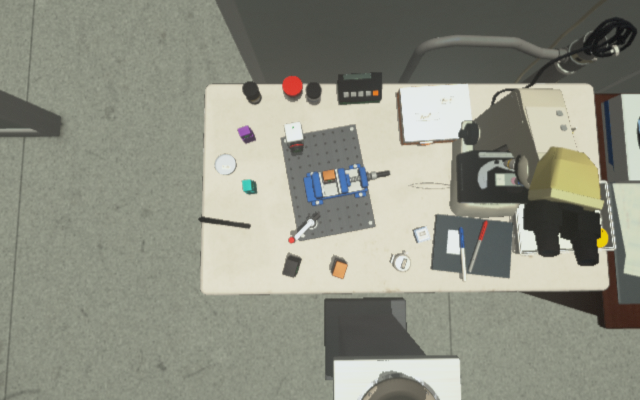

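The scene view shows the vise on the breadboard, with an amber/grey block in its jaws at (343,200) and another at (261,258). There are also black (241,228), turquoise (294,186) and purple (334,174) ones. In the top view the vise block is at (329,175) and the larger loose amber one at (340,268). The block meant is the smaller amber one in the vise. Next I'll check it in an enlarged crop and fit the breadboard.

```bash
cat > h.py <<'E'
import numpy as np,cv2
def load(n): return dict(np.load(n))
def ray(c,u,v,z):
    d=c["R"].T@np.array([(u-c["cx"])/c["fx"],(v-c["cy"])/c["fy"],1]);o=-c["R"].T@c["t"]
    return o+d*(z-o[2])/d[2]
def cloud(c):
    v,u=np.mgrid[:400,:640];z=c["z_map"]
    P=np.stack([(u-c["cx"])/c["fx"]*z,(v-c["cy"])/c["fy"]*z,z],-1)-c["t"]
    return P@c["R"]
def proj(c,X):
    p=c["R"]@np.asarray(X)+c["t"];return p[0]/p[2]*c["fx"]+c["cx"],p[1]/p[2]*c["fy"]+c["cy"]
E
python3 - <<'E'
from h import *
c=load("top0.npz");P=cloud(c);g=c["color"].max(2)
roi=np.zeros((400,640),bool);roi[115:250,270:385]=1
m=((g<95)&roi&(P[...,2]<0.022)).astype(np.uint8)
m=cv2.morphologyEx(m,cv2.MORPH_OPEN,np.ones((3,3)))
n,l,st,_=cv2.connectedComponentsWithStats(m);k=1+st[1:,4].argmax()
ys,xs=np.where(l==k);pts=np.array([ray(c,u,v,.012)[:2] for u,v in zip(xs,ys)],np.float32)
r=cv2.minAreaRect(pts);print(r,cv2.boxPoints(r));print(np.median(P[l==k][:,2]))
s=load("scene0.npz")["color"]
a=cv2.resize(c["color"][110:290,265:405],None,fx=4,fy=4,interpolation=2)[:600]
b=cv2.resize(s[150:300,225:415],None,fx=4,fy=4,interpolation=2)
cv2.imwrite("pics/a.png",a);cv2.imwrite("pics/b.png",b)
E
```

```text
((0.6704731583595276, 0.25199055671691895), (0.02601023018360138, 0.00792721938341856), 89.73937225341797) [[0.6664504  0.23900361]
 [0.67437756 0.23896755]
 [0.67449594 0.2649775 ]
 [0.66656876 0.26501358]]
0.012603361541186572
```

View pics/b.png

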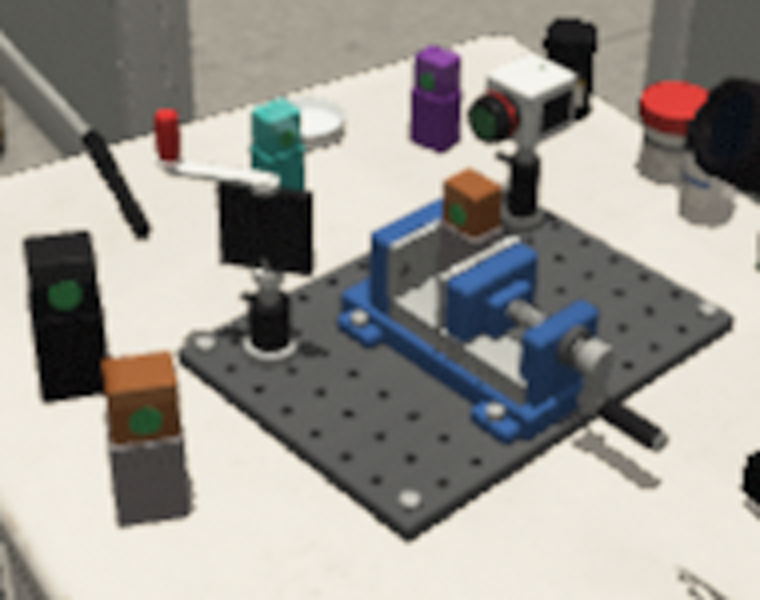

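View pics/a.png

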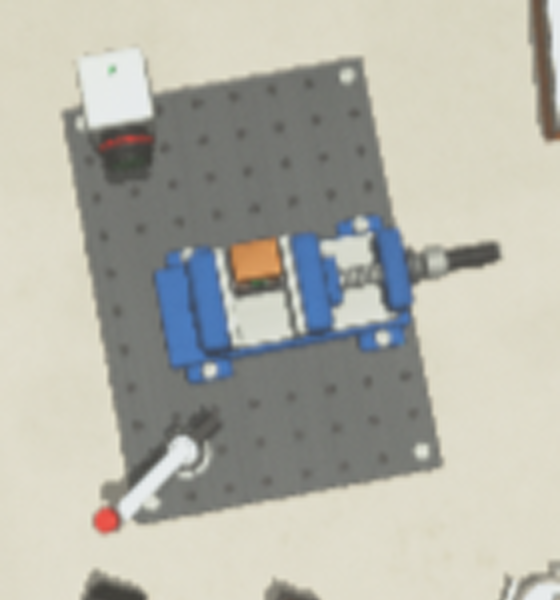

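The crops confirm that the amber block in the vise (scene crop (470,205)) is the smaller one and the one meant; the dot is on its near face. In the top crop, the breadboard corners are near (65,112), (362,60), (440,465) and (140,522), the crank handle near (475,255) and the red knob at (106,520).

Run:
```python
from h import *
c=load("top0.npz");g=cv2.cvtColor(c["color"],6).astype(np.uint8)
cr=np.array([[65,112],[362,60],[440,465],[140,522]],float)/4+[265,110]-.375
_,b=cv2.threshold(g,135,255,cv2.THRESH_BINARY_INV)
b[:] = b
# subpixel: sample along normals
from scipy.ndimage import map_coordinates as mc
L=[]
for i in range(4):
    p,q=cr[i],cr[(i+1)%4];d=(q-p)/np.linalg.norm(q-p);n=np.array([d[1],-d[0]])
    if n@((p+q)/2-cr.mean(0))<0:n=-n
    pts=[]
    for t in np.linspace(.05,.95,90):
        s=np.arange(-5,5.01,.1);w=(p+t*(q-p))[None]+s[:,None]*n
        v=mc(g.astype(float),[w[:,1],w[:,0]],order=1)
        if v[:10].mean()<115 and v[-10:].mean()>160:
            j=np.argmax(v>(v[:10].mean()+v[-10:].mean())/2);pts.append(ray(c,*w[j],.012)[:2])
    pts=np.array(pts);f=cv2.fitLine(pts.astype(np.float32),cv2.DIST_HUBER,0,1e-3,1e-3).ravel();L.append(f);print(i,len(pts),np.degrees(np.arctan(f[1]/f[0])),np.degrees(np.arctan2(f[1],f[0])))
def X(a,b):
    M=np.c_[a[:2],-b[:2]];t=np.linalg.solve(M,b[2:]-a[2:]);return a[2:]+t[0]*a[:2]
C=[X(L[i-1],L[i]) for i in range(4)];print(np.round(C,4))
# corners: TL=(150,100) TR=(150,-100) BR=(-125,-100) BL=(-125,100)
F=np.array([[.150,.1],[.150,-.1],[-.125,-.1],[-.125,.1]])
print([np.linalg.norm(C[i]-C[(i+1)%4]) for i in range(4)])
W=np.array(C);fm,wm=F.mean(0),W.mean(0);H=(F-fm).T@(W-wm);th=np.arctan2(H[0,1]-H[1,0],H[0,0]+H[1,1])
R=np.array([[np.cos(th),-np.sin(th)],[np.sin(th),np.cos(th)]]);o=wm-R@fm;print("th",th,"o",o,"res",W-(F@R.T+o))
np.savez("fix.npz",th=th,o=o)
for n in("top","scene"):
    c=load(n+"0.npz");h=cv2.cvtColor(c["color"],40)
    red=((h[...,0]<6)|(h[...,0]>174))&(h[...,1]>150)&(h[...,2]>90)
    u0,v0=proj(c,[*(R@np.array([-.085-.055*np.sin(.61),.06+.055*np.cos(.61)])+o),.151]);print(n,"knob pred",u0,v0)
    yy,xx=np.where(red);k=(abs(xx-u0)<15)&(abs(yy-v0)<15);print(xx[k].mean(),yy[k].mean(),k.sum())
    P=cloud(c);Q=P.copy();Q[...,:2]=(P[...,:2]-o)@R
    g=c["color"].max(2);m=(g<80)&(Q[...,1]<-.112)&(Q[...,1]>-.165)&(abs(Q[...,0])<.05)&(Q[...,2]>.025)&(Q[...,2]<.11)
    print("handle",m.sum(),np.median(Q[m],0),Q[m].min(0),Q[m].max(0))
    m=(h[...,0]>5)&(h[...,0]<18)&(h[...,1]>120)&(abs(Q[...,0])<.05)&(abs(Q[...,1])<.05)&(Q[...,2]>.11);print("blocktop",m.sum(),np.median(Q[m],0),np.percentile(Q[m],[3,97],axis=0))
```

```text
0 50 -79.686295 -79.686295
1 39 10.353815 10.353816
2 22 -79.872696 -79.872696
3 37 10.294792 10.294791
[[0.7138 0.2941]
 [0.7497 0.0973]
 [0.4797 0.048 ]
 [0.4444 0.2452]]
[np.float32(0.2000623), np.float32(0.27446565), np.float32(0.2003459), np.float32(0.2738138)]
th 0.1795646030909191 o [0.58460734 0.16889878] res [[-4.87820303e-04  3.07309156e-05]
 [-3.89422679e-04 -1.47105274e-05]
 [ 1.92568695e-04 -2.28070719e-04]
 [ 6.84823299e-04  2.12046605e-04]]
top knob pred 291.72706184135006 239.78360734082304
291.1 239.7 20
handle 6 [-0.00101261 -0.14135905  0.03970679] [-0.00172972 -0.15001083  0.03708549] [ 0.00024888 -0.13255771  0.04294645]
blocktop 105 [ 0.01396589 -0.00187981  0.11836154] [[ 0.00451752 -0.01389877  0.11569465]
 [ 0.02412778  0.01052408  0.12099209]]
scene knob pred 265.65630773026453 182.96676562699918
266.2 182.61818181818182 55
handle 127 [-0.00213259 -0.13199201  0.03892195] [-0.01006669 -0.15822924  0.02816482] [ 0.00946744 -0.11290458  0.06132623]
blocktop 78 [ 0.01078796 -0.00876685  0.11643499] [[ 0.00202543 -0.01753496  0.11110696]
 [ 0.02226842  0.0042865   0.11898482]]
```

Request:
arm_command(fingers=[-1, -1, -1, -1, -1, -1, -1, -1], travel=[[-0.03, -0.02, 0], [-0.07, -0.043, 0], [-0.11, -0.068, 0], [-0.15, -0.093, 0], [-0.19, -0.117, 0], [-0.23, -0.142, 0], [-0.265, -0.163, 0], [-0.293, -0.181, 0]], dr=[[0, 0, 6], [0, 0, 12], [0, 0, 18], [0, 0, 24], [0, 0, 30], [0, 0, 36], [0, 0, 42], [0, 0, 48]], squeeze=25)

```text
time: 0.77
tool_pos: [0.3511, 0.2805, 0.2266]
tool_rot: [-3.141, -0.0, 2.075]
contact_force: [0.3, -0.4, -0.6]
opening: 0.0917
grip_force: 0.0
```

Request:
arm_command(fingers=[-1, -1, -1, -1, -1, -1, -1, -1], travel=[[-0.04, 0.012, 0], [-0.08, 0.023, 0], [-0.12, 0.035, 0], [-0.16, 0.047, 0], [-0.2, 0.058, 0], [-0.24, 0.07, 0], [-0.28, 0.082, 0], [-0.315, 0.092, 0]], dr=[[0, 0, 3], [0, 0, 6], [0, 0, 9], [0, 0, 12], [0, 0, 15], [0, 0, 18], [0, 0, 18.9], [0, 0, 18.9]])

```text
time: 1.43
tool_pos: [0.5854, 0.0498, 0.2262]
tool_rot: [-3.141, -0.0, 1.748]
contact_force: [0.1, 0.6, 0.1]
opening: 0.0919
grip_force: 0.0
```

Request:
arm_command(fingers=[-1, -1], travel=[[-0.018, 0, 0], [-0.018, 0, 0]], dr=[[0, 0, 0], [0, 0, 0]])

```text
time: 1.6
tool_pos: [0.5884, 0.0305, 0.2254]
tool_rot: [-3.14, 0.001, 1.746]
contact_force: [-0.6, -0.0, 0.4]
opening: 0.092
grip_force: 0.0
```

Run:
```python
from cell import *
from h import *
f=np.load("fix.npz");th,o=f["th"],f["o"];R=np.array([[np.cos(th),-np.sin(th)],[np.sin(th),np.cos(th)]])
s=observe();print("tcp fix",(s["tool_pos"][:2]-o)@R,s["tool_pos"][2],"yaw err",s["tool_rot"][2]-th-np.pi/2,s["qpos"])
c=read_camera("wrist");np.savez("w1.npz",**c);cv2.imwrite("pics/w1.png",c["color"])
P=cloud(c);Q=P.copy();Q[...,:2]=(P[...,:2]-o)@R
m=(c["color"].max(2)<80)&(Q[...,1]<-.122)&(Q[...,1]>-.165)&(abs(Q[...,0])<.05)&(Q[...,2]>.022)&(Q[...,2]<.11)
print("handle",m.sum(),np.median(Q[m],0),np.percentile(Q[m],[2,98],axis=0))
```

```text
tcp fix [-0.02102372 -0.13683743] 0.22535511494227717 yaw err -0.004278318760346345 [-7.76168276e-02  4.62604022e-01  1.33998592e+00 -1.17653095e-03
  1.34041303e+00 -2.52633018e-01]
handle 364 [ 0.00476948 -0.14143167  0.04072362] [[-0.00077193 -0.15826993  0.03704196]
 [ 0.01137126 -0.12564039  0.04291694]]
```

View pics/w1.png

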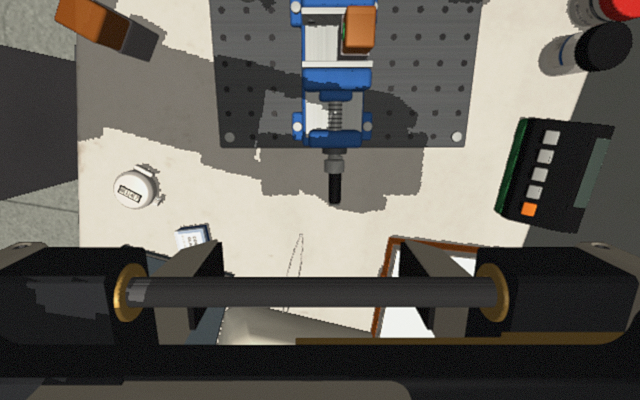

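The wrist picture shows the crank handle at (334,188), directly beyond its hub at (335,163), so the handle hangs straight down (crank ≈ π). There is free space around it, and the tweezers at (297,260) are well clear. I'll descend.

Request:
arm_command(fingers=[-1, -1, -1, -1, -1, -1], travel=[[0.001, 0.007, 0.01], [0.003, 0.014, 0.04], [0.003, 0.014, 0.07], [0.003, 0.014, 0.1], [0.003, 0.014, 0.12], [0.003, 0.014, 0.12]], dr=[[0, 0, 0], [0, 0, 0], [0, 0, 0], [0, 0, 0], [0, 0, 0], [0, 0, 0]])

```text
time: 2.15
tool_pos: [0.597, 0.0419, 0.1015]
tool_rot: [-3.132, -0.003, 1.752]
contact_force: [-0.6, -0.3, -0.2]
opening: 0.0917
grip_force: 0.0
```

```bash
cat > st.py <<'E'
from cell import *
from h import *
f=np.load("fix.npz");th,o=f["th"],f["o"];R=np.array([[np.cos(th),-np.sin(th)],[np.sin(th),np.cos(th)]])
def tofix(P):
    Q=np.array(P,float);Q[...,:2]=(Q[...,:2]-o)@R;return Q
def st():
    s=observe();print("tcp fix",np.round(tofix(s["tool_pos"]),4),"yaw-fix",np.round(s["tool_rot"][2]-th-np.pi/2,4),"t",s["time"],"F",np.round(s["contact_force"],1),"grip",s["grip_force"],s["opening"])
E
python3 - <<'E'
from st import *
st()
c=read_camera("wrist")
Q=tofix(cloud(c))
m=(c["color"].max(2)<80)&(Q[...,1]<-.122)&(Q[...,1]>-.165)&(abs(Q[...,0])<.05)&(Q[...,2]>.022)&(Q[...,2]<.11)
print("handle",m.sum(),np.median(Q[m],0),np.percentile(Q[m],[2,98],axis=0))
E
```

```text
tcp fix [-0.0105 -0.1272  0.1015] yaw-fix 0.0019 t 2.15 F [-0.6 -0.3 -0.2] grip 0.0 0.09173500527099186
handle 734 [ 0.00575035 -0.14122606  0.04090091] [[-0.00120189 -0.15713809  0.03647384]
 [ 0.03644564 -0.12394302  0.10895979]]
```

Request:
arm_command(fingers=[-1, -1, -1], travel=[[0, 0, 0], [0, 0, 0], [0, 0, 0]], dr=[[0, 0, 0], [0, 0, 0], [0, 0, 0]])

```text
time: 2.45
tool_pos: [0.6015, 0.0402, 0.1086]
tool_rot: [3.138, 0.001, 1.751]
contact_force: [-0.0, 0.3, 0.4]
opening: 0.092
grip_force: 0.0
```

Run:
```python
from st import *
st()
c=read_camera("wrist")
Q=tofix(cloud(c));g=c["color"].max(2)
m=(g<80)&(Q[...,1]<-.13)&(Q[...,1]>-.165)&(abs(Q[...,0])<.025)&(Q[...,2]>.022)&(Q[...,2]<.06)
print("handle",m.sum(),np.median(Q[m],0),np.percentile(Q[m],[2,98],axis=0))
# breadboard right edge / hub check
m=(Q[...,1]<-.103)&(Q[...,1]>-.128)&(abs(Q[...,0])<.03)&(Q[...,2]>.05)&(Q[...,2]<.1)
print("hub",m.sum(),np.median(Q[m],0),np.percentile(Q[m],[2,98],axis=0))
```

```text
tcp fix [-0.0063 -0.1297  0.1086] yaw-fix 0.0003 t 2.45 F [-0.   0.3  0.4] grip 0.0 0.09203785738773465
handle 617 [ 0.00482199 -0.14343892  0.04071983] [[-0.00121058 -0.1573705   0.03650499]
 [ 0.01153702 -0.13076314  0.04262101]]
hub 731 [ 0.00167364 -0.11103129  0.07239486] [[-0.00756481 -0.1183683   0.05868985]
 [ 0.01132591 -0.10682432  0.0753046 ]]
```

Request:
arm_command(fingers=[-1, -1, -1, -1, -1, -1, -1, -1], travel=[[-0.006, 0.005, 0.01], [-0.013, 0.009, 0.025], [-0.013, 0.009, 0.045], [-0.013, 0.009, 0.065], [-0.013, 0.009, 0.08], [-0.013, 0.009, 0.088], [-0.013, 0.009, 0.088], [-0.013, 0.009, 0.088]], dr=[[0, 0, 0], [0, 0, 0], [0, 0, 0], [0, 0, 0], [0, 0, 0], [0, 0, 0], [0, 0, 0], [0, 0, 0]])

```text
time: 3.17
tool_pos: [0.612, 0.0284, 0.0187]
tool_rot: [3.141, -0.0, 1.75]
contact_force: [0.3, 0.1, 0.5]
opening: 0.0919
grip_force: 0.0
```

```bash
python3 -c "
from st import *
st()"
```

```text
tcp fix [ 0.0019 -0.1432  0.0187] yaw-fix -0.0004 t 3.1667 F [0.3 0.1 0.5] grip 0.0 0.09192349534689062
```

Well placed; close.

Request:
arm_command(fingers=[0, 0.5, 1, 1, 1, 1, 1, 1], travel=[[0, 0, 0], [0, 0, 0], [0, 0, 0], [0, 0, 0], [0, 0, 0], [0, 0, 0], [0, 0, 0], [0, 0, 0]], dr=[[0, 0, 0], [0, 0, 0], [0, 0, 0], [0, 0, 0], [0, 0, 0], [0, 0, 0], [0, 0, 0], [0, 0, 0]], squeeze=25)

```text
time: 3.83
tool_pos: [0.6117, 0.0286, 0.0188]
tool_rot: [3.141, -0.0, 1.75]
contact_force: [0.7, 0.8, 0.0]
opening: 0.0426
grip_force: 0.0
```

```bash
python3 -c "
from st import *
st()"
```

```text
tcp fix [ 0.0016 -0.1429  0.0188] yaw-fix -0.0002 t 3.8333 F [0.7 0.8 0. ] grip 0.0 0.04259197986098053
```

Request:
arm_command(fingers=[1, 1, 1, 1, 1, 1, 1, 1], travel=[[0, 0, 0], [0, 0, 0], [0, 0, 0], [0, 0, 0], [0, 0, 0], [0, 0, 0], [0, 0, 0], [0, 0, 0]], dr=[[0, 0, 0], [0, 0, 0], [0, 0, 0], [0, 0, 0], [0, 0, 0], [0, 0, 0], [0, 0, 0], [0, 0, 0]])

```text
time: 4.5
tool_pos: [0.6122, 0.0287, 0.0189]
tool_rot: [3.14, 0.0, 1.75]
contact_force: [2.6, 0.6, 0.7]
opening: 0.0131
grip_force: 25.0
```

```bash
python3 -c "
from st import *
st()"
```

```text
tcp fix [ 0.0021 -0.1429  0.0189] yaw-fix -0.0002 t 4.5 F [2.6 0.6 0.7] grip 24.998636059463024 0.013118810733334428
```

Request:
arm_command(fingers=[1, 1, 1, 1, 1, 1, 1, 1], travel=[[0, -0.0074, -0.0005], [0, -0.0145, -0.0028], [0, -0.0209, -0.0068], [0, -0.026, -0.0122], [0, -0.0296, -0.0188], [0, -0.0315, -0.026], [0, -0.0316, -0.0335], [0, -0.0316, -0.0335]], dr=[[0, 0, 0], [0, 0, 0], [0, 0, 0], [0, 0, 0], [0, 0, 0], [0, 0, 0], [0, 0, 0], [0, 0, 0]])

```text
time: 5.17
tool_pos: [0.582, 0.0233, 0.0536]
tool_rot: [3.138, 0.0, 1.75]
contact_force: [4.6, 2.1, 1.7]
opening: 0.0133
grip_force: 25.0
```

```bash
python3 -c "
from st import *
st()"
```

```text
tcp fix [-0.0286 -0.1428  0.0536] yaw-fix -0.0003 t 5.1667 F [4.6 2.1 1.7] grip 24.999301079660654 0.013278884963500426
```

Request:
arm_command(fingers=[1, 1, 1, 1, 1, 1, 1, 1], travel=[[0, 0.0018, -0.0073], [0, 0.0053, -0.0139], [0, 0.0104, -0.0194], [0, 0.0167, -0.0235], [0, 0.0237, -0.0259], [0, 0.0312, -0.0265], [0, 0.0386, -0.0252], [0, 0.0454, -0.0221]], dr=[[0, 0, 0], [0, 0, 0], [0, 0, 0], [0, 0, 0], [0, 0, 0], [0, 0, 0], [0, 0, 0], [0, 0, 0]])

```text
time: 5.83
tool_pos: [0.6253, 0.031, 0.0752]
tool_rot: [-3.141, -0.0, 1.75]
contact_force: [-3.5, 1.0, 3.0]
opening: 0.0132
grip_force: 25.0
```

```bash
python3 -c "
from st import *
st()"
```

```text
tcp fix [ 0.0154 -0.1429  0.0752] yaw-fix -0.0002 t 5.8333 F [-3.5  1.   3. ] grip 24.99907722696662 0.013185366076308401
```

Request:
arm_command(fingers=[1, 1, 1, 1, 1, 1, 1, 1], travel=[[0, 0.0059, 0.0046], [0, 0.0104, 0.0106], [0, 0.0133, 0.0175], [0, 0.0144, 0.0249], [0, 0.0138, 0.0315], [0, 0.0126, 0.0358], [0, 0.0126, 0.0358], [0, 0.0126, 0.0358]], dr=[[0, 0, 0], [0, 0, 0], [0, 0, 0], [0, 0, 0], [0, 0, 0], [0, 0, 0], [0, 0, 0], [0, 0, 0]])

```text
time: 6.5
tool_pos: [0.6381, 0.0333, 0.0371]
tool_rot: [3.141, -0.0, 1.75]
contact_force: [6.7, 0.2, -6.2]
opening: 0.0128
grip_force: 25.0
```

```bash
python3 -c "
from st import *
st()"
```

```text
tcp fix [ 0.0284 -0.143   0.0371] yaw-fix -0.0004 t 6.5 F [ 6.7  0.2 -6.2] grip 24.997922759503126 0.01282030084375568
```

Request:
arm_command(fingers=[1, 1, 1, 1, 1], travel=[[0, -0.0011, 0.0027], [0, -0.0026, 0.0054], [0, -0.0042, 0.0079], [0, -0.0042, 0.0079], [0, -0.0042, 0.0079]], dr=[[0, 0, 0], [0, 0, 0], [0, 0, 0], [0, 0, 0], [0, 0, 0]])

```text
time: 6.92
tool_pos: [0.634, 0.0326, 0.03]
tool_rot: [3.14, 0.0, 1.75]
contact_force: [5.4, 0.1, -2.4]
opening: 0.0127
grip_force: 25.0
```

```bash
python3 -c "
from st import *
st()"
```

```text
tcp fix [ 0.0242 -0.143   0.03  ] yaw-fix -0.0003 t 6.9167 F [ 5.4  0.1 -2.4] grip 24.998475462198257 0.01271265169398318
```

Request:
arm_command(fingers=[1, 1, 1, 1], travel=[[0, -0.003, 0.0033], [0, -0.003, 0.0033], [0, -0.0065, 0.0062], [0, -0.0065, 0.0062]], dr=[[0, 0, 0], [0, 0, 0], [0, 0, 0], [0, 0, 0]])

```text
time: 7.25
tool_pos: [0.6277, 0.0314, 0.0242]
tool_rot: [3.139, 0.0, 1.75]
contact_force: [5.5, 1.3, 0.3]
opening: 0.0131
grip_force: 25.0
```

Run:
```python
from st import *
st()
c=read_camera("top");h=cv2.cvtColor(c["color"],40);Q=tofix(cloud(c))
m=(h[...,0]>5)&(h[...,0]<18)&(h[...,1]>120)&(abs(Q[...,0])<.05)&(abs(Q[...,1])<.05)
yy,xx=np.where(m);pts=np.array([tofix(ray(c,u,v,.118))[:2] for u,v in zip(xx,yy)],np.float32)
print(m.sum(),cv2.minAreaRect(pts),pts.mean(0),"gap to moving jaw")
```

```text
tcp fix [ 0.0179 -0.143   0.0242] yaw-fix -0.0003 t 7.25 F [5.5 1.3 0.3] grip 24.998726081103086 0.013140131461749385
104 ((0.01379501074552536, 0.0005356362089514732), (0.02544545941054821, 0.021722184494137764), 87.5621337890625) [0.01371572 0.00033653] gap to moving jaw
```

Request:
arm_command(fingers=[1, 1, 1, 1], travel=[[0, -0.0025, 0.0016], [0, -0.0051, 0.003], [0, -0.0051, 0.003], [0, -0.0051, 0.003]], dr=[[0, 0, 0], [0, 0, 0], [0, 0, 0], [0, 0, 0]])

```text
time: 7.63
tool_pos: [0.6231, 0.0306, 0.0215]
tool_rot: [3.139, 0.0, 1.75]
contact_force: [5.6, 0.8, -0.0]
opening: 0.0133
grip_force: 25.0
```

```bash
python3 -c "
from st import *
st()"
```

```text
tcp fix [ 0.0131 -0.1429  0.0215] yaw-fix -0.0004 t 7.6333 F [ 5.6  0.8 -0. ] grip 24.998774137347937 0.013306706681129184
```

Request:
arm_command(fingers=[1, 1, 1, 1, 1], travel=[[0, -0.0022, 0.0008], [0, -0.0043, 0.0016], [0, -0.0087, 0.0025], [0, -0.0087, 0.0025], [0, -0.0087, 0.0025]], dr=[[0, 0, 0], [0, 0, 0], [0, 0, 0], [0, 0, 0], [0, 0, 0]])

```text
time: 8.05
tool_pos: [0.6149, 0.0291, 0.0191]
tool_rot: [3.138, 0.0, 1.75]
contact_force: [6.0, 1.5, 0.6]
opening: 0.0128
grip_force: 25.0
```

Run:
```python
from st import *
st()
```

```text
tcp fix [ 0.0048 -0.1429  0.0191] yaw-fix -0.0005 t 8.05 F [6.  1.5 0.6] grip 24.998803418129683 0.012794306034054967
```

Request:
arm_command(fingers=[1, 1, 1, 1], travel=[[0, -0.0045, 0.0002], [0, -0.0089, -0.0003], [0, -0.0089, -0.0003], [0, -0.0089, -0.0003]], dr=[[0, 0, 0], [0, 0, 0], [0, 0, 0], [0, 0, 0]])

```text
time: 8.38
tool_pos: [0.6063, 0.0276, 0.0193]
tool_rot: [3.138, 0.0, 1.75]
contact_force: [6.4, 1.8, -0.5]
opening: 0.013
grip_force: 25.0
```

Run:
```python
from st import *
st()
```

```text
tcp fix [-0.0039 -0.1429  0.0193] yaw-fix -0.0005 t 8.3833 F [ 6.4  1.8 -0.5] grip 24.998785816133022 0.013022102326312776
```

Request:
arm_command(fingers=[-0.4, -1, -1, -1, -1, -1, -1, -1], travel=[[0, 0, 0], [0, 0, 0], [0, 0, 0], [0, 0, 0], [0, 0, 0], [0, 0, 0], [0, 0, 0], [0, 0, 0]], dr=[[0, 0, 0], [0, 0, 0], [0, 0, 0], [0, 0, 0], [0, 0, 0], [0, 0, 0], [0, 0, 0], [0, 0, 0]])

```text
time: 9.05
tool_pos: [0.6044, 0.0274, 0.019]
tool_rot: [-3.141, -0.0, 1.75]
contact_force: [0.0, -0.9, -0.5]
opening: 0.0619
grip_force: 0.0
```

Request:
arm_command(fingers=[-1, -1, -1, -1, -1, -1, -1, -1], travel=[[0, 0, -0.01], [0, 0, -0.03], [0, 0, -0.06], [0, 0, -0.09], [0, 0, -0.12], [0, 0, -0.15], [0, 0, -0.18], [0, 0, -0.21]], dr=[[0, 0, 0], [0, 0, 0], [0, 0, 0], [0, 0, 0], [0, 0, 0], [0, 0, 0], [0, 0, 0], [0, 0, 0]])

```text
time: 9.72
tool_pos: [0.6043, 0.0274, 0.2317]
tool_rot: [3.141, 0.0, 1.75]
contact_force: [0.7, 0.9, 0.7]
opening: 0.0917
grip_force: 0.0
```

Request:
arm_command(fingers=[-1, -1, -1, -1], travel=[[0, 0, 0], [0, 0, 0], [0, 0, 0], [0, 0, 0]], dr=[[0, 0, 0], [0, 0, 0], [0, 0, 0], [0, 0, 0]])

```text
time: 10.05
tool_pos: [0.604, 0.0274, 0.2279]
tool_rot: [-3.139, -0.001, 1.75]
contact_force: [-0.4, 0.6, -0.2]
opening: 0.0916
grip_force: 0.0
```

Run:
```python
from st import *
st()
for n in("top","wrist"):
    c=read_camera(n);h=cv2.cvtColor(c["color"],40);Q=tofix(cloud(c))
    m=(h[...,0]>5)&(h[...,0]<18)&(h[...,1]>120)&(abs(Q[...,0])<.05)&(abs(Q[...,1])<.05)&(Q[...,2]>.114)
    yy,xx=np.where(m);pts=np.array([tofix(ray(c,u,v,.118))[:2] for u,v in zip(xx,yy)],np.float32)
    print(n,m.sum(),cv2.minAreaRect(pts),pts.mean(0),np.median(Q[m],0))
    m=(c["color"].max(2)<80)&(Q[...,1]<-.13)&(Q[...,1]>-.16)&(abs(Q[...,0])<.035)&(Q[...,2]>.022)&(Q[...,2]<.1)
    print("handle",m.sum(),np.median(Q[m],0))
cv2.imwrite("pics/w2.png",c["color"])
```

```text
tcp fix [-0.0062 -0.1427  0.2279] yaw-fix -0.0002 t 10.05 F [-0.4  0.6 -0.2] grip 0.0 0.09160452769190267
top 102 ((0.013861153274774551, 0.0007130205631256104), (0.02098839357495308, 0.025793496519327164), 0.819452702999115) [0.0140321  0.00052231] [0.01384309 0.00049059 0.11840757]
handle 45 [ 0.0102667  -0.14349812  0.04177871]
wrist 1129 ((0.016039641574025154, -0.0032168636098504066), (0.0249226912856102, 0.021716691553592682), 89.92969512939453) [ 0.0161602  -0.00297294] [ 0.01608546 -0.00308469  0.11865691]
handle 310 [ 0.01294756 -0.1440151   0.04281777]
```

View pics/w2.png

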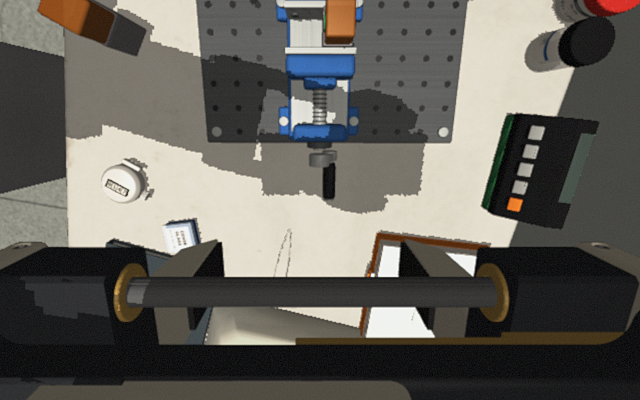

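The picture shows the block at (340,20) held against the jaw plate, with the crank handle at (328,180) released, slightly past the bottom. All the bystanders are undisturbed. I'll move over the knob and check for crank drift on the way.

Request:
arm_command(fingers=[-1, -1, -1, -1, -1, -1, -1, -1], travel=[[0.025, -0.011, 0], [0.06, -0.027, 0], [0.095, -0.042, 0], [0.13, -0.058, 0], [0.165, -0.074, 0], [0.2, -0.089, 0], [0.23, -0.103, 0], [0.248, -0.111, 0]], dr=[[0, 0, -4], [0, 0, -8], [0, 0, -13], [0, 0, -18], [0, 0, -23], [0, 0, -28], [0, 0, -32], [0, 0, -35]])

```text
time: 10.82
tool_pos: [0.4488, 0.2538, 0.2285]
tool_rot: [-3.14, -0.002, 2.367]
contact_force: [0.5, 0.4, -0.5]
opening: 0.0918
grip_force: 0.0
```

Request:
arm_command(fingers=[-1, -1, -1, -1], travel=[[0, 0, 0], [0, 0, 0], [0, 0, 0], [0, 0, 0]], dr=[[0, 0, 0], [0, 0, 0], [0, 0, 0], [0, 0, 0]])

```text
time: 11.15
tool_pos: [0.452, 0.2506, 0.2289]
tool_rot: [-3.141, 0.0, 2.359]
contact_force: [-0.2, 0.7, -0.5]
opening: 0.0919
grip_force: 0.0
```

Run:
```python
from st import *
st()
for n in("top","scene","wrist"):
    c=read_camera(n);h=cv2.cvtColor(c["color"],40);Q=tofix(cloud(c))
    m=(c["color"].max(2)<80)&(Q[...,1]<-.13)&(Q[...,1]>-.16)&(abs(Q[...,0])<.035)&(Q[...,2]>.022)&(Q[...,2]<.1)
    if m.any(): print(n,"handle",m.sum(),np.median(Q[m],0))
    m=((h[...,0]<6)|(h[...,0]>174))&(h[...,1]>150)&(h[...,2]>90)&(abs(Q[...,0]+.1165)<.03)&(abs(Q[...,1]-.105)<.03)&(Q[...,2]>.13)
    if m.any(): print(n,"knob",m.sum(),np.median(Q[m],0),np.percentile(Q[m],[3,97],axis=0))
    if n=="wrist":cv2.imwrite("pics/w3.png",c["color"])
```

```text
tcp fix [-0.1159  0.1041  0.2289] yaw-fix 0.6085 t 11.15 F [-0.2  0.7 -0.5] grip 0.0 0.09188418583429561
top handle 3 [ 0.00713524 -0.13637022  0.04173596]
scene handle 67 [ 0.0068112  -0.14524416  0.04038726]
scene knob 49 [-0.11896098  0.09892323  0.15538652] [[-0.12189085  0.09645005  0.14096674]
 [-0.11453752  0.1042269   0.16515974]]
wrist knob 209 [-0.11435582  0.10486332  0.16661613] [[-0.11934307  0.09985746  0.16526002]
 [-0.10888686  0.1097008   0.16797269]]
```

Request:
arm_command(fingers=[-1, -1, -1, -1, -1, -1, -1], travel=[[0, 0, 0.015], [0, 0, 0.035], [0, 0, 0.055], [0, 0, 0.075], [0, 0, 0.086], [0, 0, 0.086], [0, 0, 0.086]], dr=[[0, 0, 0], [0, 0, 0], [0, 0, 0], [0, 0, 0], [0, 0, 0], [0, 0, 0], [0, 0, 0]])

```text
time: 11.88
tool_pos: [0.4515, 0.2511, 0.143]
tool_rot: [-3.141, -0.0, 2.36]
contact_force: [-0.1, -0.2, 1.2]
opening: 0.0918
grip_force: 0.0
```

Request:
arm_command(fingers=[0, 1, 1, 1, 1, 1, 1, 1], travel=[[0, 0, 0], [0, 0, 0], [0, 0, 0], [0, 0, 0], [0, 0, 0], [0, 0, 0], [0, 0, 0], [0, 0, 0]], dr=[[0, 0, 0], [0, 0, 0], [0, 0, 0], [0, 0, 0], [0, 0, 0], [0, 0, 0], [0, 0, 0], [0, 0, 0]], squeeze=15)

```text
time: 12.55
tool_pos: [0.4513, 0.2516, 0.1433]
tool_rot: [3.142, -0.0, 2.361]
contact_force: [-0.4, -0.5, 0.5]
opening: 0.0431
grip_force: 0.0
```

Request:
arm_command(fingers=[1, 1, 1, 1, 1, 1, 1, 1], travel=[[0, 0, 0], [0, 0, 0], [0, 0, 0], [0, 0, 0], [0, 0, 0], [0, 0, 0], [0, 0, 0], [0, 0, 0]], dr=[[0, 0, 0], [0, 0, 0], [0, 0, 0], [0, 0, 0], [0, 0, 0], [0, 0, 0], [0, 0, 0], [0, 0, 0]])

```text
time: 13.22
tool_pos: [0.4516, 0.2518, 0.1433]
tool_rot: [3.141, 0.0, 2.361]
contact_force: [2.0, 2.7, -1.6]
opening: 0.014
grip_force: 15.0
```

Run:
```python
from st import *
st()
# plan: dot target and knob path, relative to parked knob, in tool axes (tool x = fix angle 125deg, tool y = 35deg)
d=np.array([.0139-.012,.0005]);m=np.array([-.085,.06]);v=d-m
turn=(np.radians(70)-np.arctan2(v[1],v[0]))/2;print("turn deg",np.degrees(turn))
a0=np.radians(125);k0=np.array([np.cos(a0),np.sin(a0)])*.055
tx=np.array([np.cos(a0),np.sin(a0)]);ty=np.array([np.cos(np.radians(35)),np.sin(np.radians(35))])
for t in list(np.radians(np.arange(5,53,5)))+[turn]:
    k=np.array([np.cos(a0-t),np.sin(a0-t)])*.055-k0
    print(round(np.degrees(t),1),np.round([k@tx,k@ty],4))
```

```text
tcp fix [-0.116   0.1054  0.1433] yaw-fix 0.6107 t 13.2167 F [ 2.   2.7 -1.6] grip 14.999803872196935 0.013959652516677816
turn deg 52.19962477096868
5.0 [-0.0002  0.0048]
10.0 [-0.0008  0.0096]
15.0 [-0.0019  0.0142]
20.0 [-0.0033  0.0188]
25.0 [-0.0052  0.0232]
30.0 [-0.0074  0.0275]
35.0 [-0.0099  0.0315]
40.0 [-0.0129  0.0354]
45.0 [-0.0161  0.0389]
50.0 [-0.0196  0.0421]
52.2 [-0.0213  0.0435]
```

Gripped (14 mm). I'll swing the lever along its arc.

Request:
arm_command(fingers=[1, 1, 1, 1, 1, 1, 1, 1], travel=[[-0.0002, 0.0048, 0], [-0.0008, 0.0096, 0], [-0.0019, 0.0142, 0], [-0.0033, 0.0188, 0], [-0.0052, 0.0232, 0], [-0.0074, 0.0275, 0], [-0.0099, 0.0315, 0], [-0.0129, 0.0354, 0]], dr=[[0, 0, 5], [0, 0, 10], [0, 0, 15], [0, 0, 20], [0, 0, 25], [0, 0, 30], [0, 0, 35], [0, 0, 40]])

```text
time: 13.88
tool_pos: [0.4852, 0.2683, 0.1433]
tool_rot: [-3.141, -0.001, 1.659]
contact_force: [0.1, 3.0, -0.2]
opening: 0.0142
grip_force: 15.0
```

Run:
```python
from st import *
st()
s=observe();k=tofix(s["tool_pos"])[:2]-[-.085,.06];print("lever angle",np.degrees(np.arctan2(k[1],k[0])),"r",np.linalg.norm(k))
# from commanded 40deg: tool y at -5deg, x at 85deg
tx=np.array([np.cos(np.radians(85)),np.sin(np.radians(85))]);ty=np.array([np.cos(np.radians(-5)),np.sin(np.radians(-5))])
k0=tx*.055
for t in (44,48,52.2):
    a=np.radians(125-t);k=np.array([np.cos(a),np.sin(a)])*.055-k0;print(t,np.round([k@tx,k@ty],4))
```

```text
tcp fix [-0.0801  0.1155  0.1433] yaw-fix -0.0913 t 13.8833 F [ 0.1  3.  -0.2] grip 14.997075489372946 0.014150276731534562
lever angle 84.9399016675302 r 0.05573857129821092
44 [-0.0001  0.0038]
48 [-0.0005  0.0077]
52.2 [-0.0012  0.0116]
```

Request:
arm_command(fingers=[1, 1, 1, 1, 1, 1, 1], travel=[[-0.0001, 0.0038, 0], [-0.0005, 0.0077, 0], [-0.0012, 0.0116, 0], [-0.0012, 0.0116, 0], [-0.0012, 0.0116, 0], [-0.0012, 0.0116, 0], [-0.0012, 0.0116, 0]], dr=[[0, 0, 4], [0, 0, 8], [0, 0, 12.2], [0, 0, 12.2], [0, 0, 12.2], [0, 0, 12.2], [0, 0, 12.2]])

```text
time: 14.47
tool_pos: [0.4969, 0.2684, 0.1433]
tool_rot: [-3.141, -0.001, 1.451]
contact_force: [0.9, 6.2, -0.3]
opening: 0.0136
grip_force: 15.0
```

Run:
```python
from st import *
st()
s=observe();k=tofix(s["tool_pos"])[:2]-[-.085,.06];print("lever angle",np.degrees(np.arctan2(k[1],k[0])),"r",np.linalg.norm(k))
for n in("top","scene"):
    c=read_camera(n);h=cv2.cvtColor(c["color"],40);Q=tofix(cloud(c))
    m=(h[...,0]>5)&(h[...,0]<18)&(h[...,1]>120)&(abs(Q[...,0])<.05)&(abs(Q[...,1])<.05)&(Q[...,2]>.114)
    if m.sum()>20: print(n,m.sum(),np.median(Q[m],0))
    m=(h[...,0]>45)&(h[...,0]<85)&(h[...,1]>90)&(abs(Q[...,0])<.03)&(abs(Q[...,1])<.03)&(Q[...,2]>.085)
    print(n,"dot",m.sum(),np.median(Q[m],0) if m.any() else "")
cv2.imwrite("pics/s4.png",cv2.resize(c["color"][130:300,200:420],None,fx=3.5,fy=3.5,interpolation=2))
```

```text
tcp fix [-0.0686  0.1136  0.1433] yaw-fix -0.299 t 14.4667 F [ 0.9  6.2 -0.3] grip 14.999885204597376 0.013623639454276526
lever angle 72.94427210786218 r 0.056022579999879536
top 98 [0.01410917 0.0003081  0.11859184]
top dot 0 
scene 59 [ 0.01087626 -0.00556527  0.11723441]
scene dot 11 [ 0.00288683 -0.00144199  0.10054463]
```

View pics/s4.png

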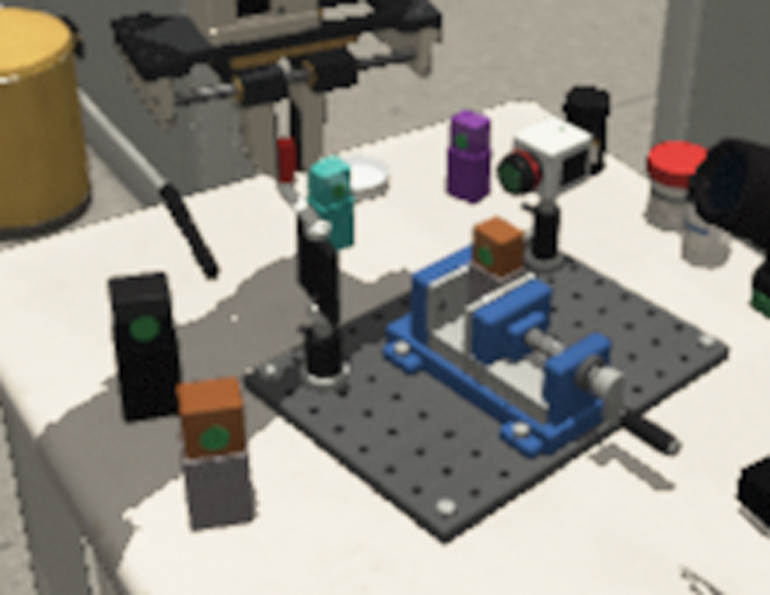

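The crop shows the gripper holding the red knob (288,160), the mirror edge-on and turned towards the vise, and the block clamped with its dot at (488,255). The lever is at 72.9°, with 72.8° needed. All the bystanders are in place.

```bash
python3 -c "
from cell import *
print(hand_in())"
```

```text
the job is handed in; nothing more can be done
None
```

I handed the job in with the block clamped by eye and geometry (jaw force not measured), the crank released, and the knob held at 72.9° against 72.8° needed to put the dot in mid-mirror; hand_in() returned no verdict, and the crank handle sat about 0.5 rad back from where I stopped winding after I let go.

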